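# Sweep the counted nuts into the trough and shut its cover

## Task

The three steel nuts on the blue counting tray have been counted: sweep them with your fingertips over the edge of the deck into the tray's trough, and leave the brass nut lying on the deck where it is. Then push the trough's hinged cover over and press it fully shut, so that the count can be carried off. No nut may be picked up or lifted, and the things standing round the tray stay as they are.

Things in the scene. Friction and masses are not known exactly. Their poses are not given: they have to be found in the camera images.
- tray: Blue plastic parts-counting tray, fixed to the worktop (place and yaw vary), 194 (x) x 210 (y) mm. Origin: centre of its underside, on the worktop, z up. The nuts lie on its deck (y -99..44 mm); the trough (y 44..99 mm) runs along x beside the deck; a hinged cover stands open at the trough's outer wall. A sloping pouring lip at the trough's -x end sticks out to x -126 mm.
- deck (a point): Middle of the deck's flat top, at (0, -28, 40) mm in the tray's frame, same axes. The deck spans x -91..91, y -99..44 mm of the tray's frame. A rim 6 mm wide stands 13 mm above it along its -y side and both x ends; its +y edge has no rim and drops straight into the trough.
- trough (a point): Middle of the trough's floor, at (0, 71.5, 8) mm in the tray's frame, same axes. Inside, the trough spans x -92..92, y 44..99 mm; its floor is 32 mm below the deck; its outer wall (y 99..105 mm) is 40 mm high, level with the deck.
- cover (a joint): Angle of the trough's aluminium cover, rad. 0 = shut, flat over the trough, top 45 mm above the worktop; pi/2 = upright. It starts open, leaning outward (1.7 to 2.0; stop at 2.25). The hinge is stiff (0.045 N m): the cover stays at any angle it is left at, so push it all the way down. Plate 186 mm long (x -93..93), 3 mm thick, 62 mm from hinge line to free edge (68 at a tab, x -17..17).
- hinge (a point): Middle of the cover's hinge line, which runs along the tray's x on top of the trough's outer wall; at (0, 104, 43.5) mm in the tray's frame, same axes.
- cover_edge (a point): Point on the cover's free edge, in the middle of its length, 62 mm from the hinge line; it moves with the cover. Shut, it is at (0, 42, 43.5) mm in the tray's frame.
- nut_a: Steel hex nut, 24 mm across flats, 28 mm across corners, 15 mm thick, about 33 g, lying flat on the deck. Origin: centre of its underside.
- nut_b: Second steel hex nut, same as nut_a.
- nut_c: Third steel hex nut, same as nut_a.
- brass_nut: Brass (yellow) hex nut of the same size, also on the deck; it stays there. The four nuts lie side by side along the tray's x, in any order, at least 34 mm from centre to centre in x and at varying distances from the trough.
- mug: Navy blue mug, 68 x 90 x 62 mm, standing on the worktop to the right of the tray; bystander. Origin: in its underside, within 12 mm of its middle.
- tape: Brown roll of packing tape, 79 mm across, 37 mm high, lying on the worktop to the left of the tray; bystander. Origin: centre of its underside.
- marker: Red and white marker pen, 126 x 18 x 20 mm, lying on the worktop to the left of the tray; bystander. Origin: centre of its underside.
- tickets: White pad of stock tickets, 60 x 85 x 19 mm, on the worktop to the right of the tray; bystander. Origin: centre of its underside.

How it is judged:
By the outcome, as a careful person would: the job done as asked, in the order asked, and still so for the second after the job is handed in, with the robot touching nothing.
It also fails if it takes over 58 s, if anything falls off the work surface, if the arm or the gripper's body presses on something with over 40 N, if the wrist force passes 120 N, or if a joint passes its speed limit or range.

## Robot

A 7-joint arm with a two-finger parallel gripper is mounted at the origin on a cart in front of the work surface, level with it; the furniture and walls round the work are solid. World frame = base frame: x ahead of the robot, y to its left, z up, the work surface at z = 0. Lengths are in m, angles in rad, forces in N, time in s.
With the tool pointing down it reaches from about 0.4 to 0.85 m from the base axis. Payload 4.5 kg.
Tool frame: the origin (TCP) lies on the centre line of the jaws, within the pads' length; the fingertips stand 17 mm ahead of it and the grasp point (between the pads) lies 2 mm behind it (r.tip_reach is the distance from the TCP to the fingertips, in m); z points along the fingers, y is the line along which they close (so a half turn about z gives the same grasp; the last joint's range is limited). The gripper opens to 88 mm and grips with 3 to 60 N. Pads are 18 mm wide; open, the fingers measure 123 mm over their backs; the gripper's body (75 mm by 187 mm) begins 45 mm behind the grasp point.
Start: joints at [-1.27, 0.689, -0.195, 1.565, 0.157, 0.902, -0.215], TCP at [0.165, 0.603, 0.256] pointing down, gripper open.
Joint ranges: [-3.01, 3.01], [-0.46, 2.08], [-1.47, 1.51], [0.13, 2.56], [-1, 4.14], [0.04, 2.09], [-2.66, 2.66]. Speed limits (rad/s): [2.57, 2.57, 3.14, 3.14, 3.14, 3.14, 3.14].

## Interface

Orientations are given as a unit quaternion [x, y, z, w].
In Python, from plant import r gives the robot as it stands.
- The arm moves only by the tool step_arm, never from a script. Its argument "steps" is a list of rows, each a list of 7 numbers: the shift along the tool's x, y, z in cm, then the turn, a rotation vector about the tool's x, y, z in degrees, then the gripper's target within -1 to 1 (shut at 1, half-way at 0, fully open at -1). A call has 1 to 8 rows; each row shifts and turns the commanded pose from where the row before left it, along the tool's axes as they then stand; what a row does not reach is not made up. A row lasts 1/8 s, in which the tool goes at most 62.5 mm and 10.7 degrees, less where a joint would pass 70% of its speed; a pose out of reach is approached as far as the arm can. A call with a gripper value outside its range is refused whole. The fingers move at their own pace and stop on an object; "force" is the grip in N (left out, the last holds). Time passes only in rows, so rows that do not move let the fingers close. It gives the time, the measured TCP pose, the force, the opening and the grip force at its end, in the units of the state.
- r.get_state(): the state, without advancing time (a new reading comes with each control period).
- r.snapshot(name): name is "side" or "top" or "wrist"; returns a dict with "pixels" (400x640x3 uint8, red, green, blue), "fx", "fy", "cx", "cy" (pixels), "cam_to_world" (4x4, takes a point from camera to world coordinates). Camera axes: x right, y down, z forward; pixel columns grow to the right and rows downward; lengths in m; the calibration is good to about 2 mm. A picture is of the moment at which its call begins. There is no depth.
- r.finish_job(): hands the job in; it is judged then, once.
The state is a dict: "clock": time; "q": joint angles; "qd": joint speeds; "joint_torque": joint torques, N m; "tool_pos": TCP position; "eef_rot": TCP orientation; "contact_force": force on the tool from outside, world axes, zero at the start; "moment": the same for the moment, N m; "opening": opening from 0.0 (shut) to 1.0 (fully open); "finger_force": force on a finger pad.
Only numpy, scipy, OpenCV 4.12 (cv2) and the standard library are available. Lean on these libraries where they do the work, as an engineer would, in place of code of your own. Each camera call takes 0.05 s, during which the arm holds its last target. There are 200 camera calls.

## Working session

There is one attempt and no reset: what is moved stays moved. The work goes in short steps, Python scripts to look and compute and a tool call to move; the robot and the scene stay as the last step left them, time stands still between calls to the robot, and variables do not carry over. Pictures are saved under pics/ and viewed, at most 10 in all, crops included, and the job is handed in when it is done.

Besides the shell and the picture viewer there is one more tool, called after "Call:" in YAML: its name, and indented under it one key for each argument. step_arm: Moves the arm, as the interface text tells. Its arguments: {"type":"object","properties":{"steps":{"type":"array","items":{"type":"array","items":{"type":"number"}}},"force":{"type":"number"}},"required":["steps"]}

```bash
mkdir -p pics; ls; cat > h.py <<'E'
import numpy as np, cv2
from plant import r
def snap(n,f):
    s=r.snapshot(n); np.savez(f'pics/{f}.npz',**{k:np.array(v) for k,v in s.items()})
    cv2.imwrite(f'pics/{f}.png',cv2.cvtColor(np.array(s['pixels']),cv2.COLOR_RGB2BGR)); return s
def load(f): return dict(np.load(f'pics/{f}.npz'))
def ray(s,u,v):
    T=np.array(s['cam_to_world']); d=T[:3,:3]@np.array([(u-s['cx'])/s['fx'],(v-s['cy'])/s['fy'],1]); return T[:3,3],d/np.linalg.norm(d)
def onz(s,u,v,z):
    o,d=ray(s,u,v); return o+d*(z-o[2])/d[2]
def tri(a,b):
    (o1,d1),(o2,d2)=a,b
    t=np.linalg.lstsq(np.c_[d1,-d2],o2-o1,rcond=None)[0]
    p,q=o1+d1*t[0],o2+d2*t[1]; return (p+q)/2,np.linalg.norm(p-q)
def proj(s,p):
    T=np.linalg.inv(np.array(s['cam_to_world'])); c=T[:3,:3]@p+T[:3,3]; return s['fx']*c[0]/c[2]+s['cx'],s['fy']*c[1]/c[2]+s['cy']
E
python3 - <<'E'
from h import *
a=snap('top','top0');b=snap('side','side0')
for s in(a,b):print(s['fx'],s['cx'],s['cy'],np.round(s['cam_to_world'],3))
st=r.get_state();print(st['clock'],st['tool_pos'],st['eef_rot'],st['opening'])
E
```

```text
pics
505.2911103547797 320.56841273531523 200.26452251406073 [[ 0.004 -0.996  0.089  0.424]
 [-1.    -0.004 -0.005  0.093]
 [ 0.005 -0.089 -0.996  1.382]
 [ 0.     0.     0.     1.   ]]
498.21503900861063 316.1183427593965 196.12682949674726 [[-0.995 -0.07   0.075  0.452]
 [-0.101  0.587 -0.803  1.027]
 [ 0.012 -0.807 -0.591  0.764]
 [ 0.     0.     0.     1.   ]]
0.1 [0.16467675 0.60236636 0.25499902] [ 1.32969210e-01  9.91119836e-01 -8.09900399e-04 -6.60931456e-05] 1.0022931396083539
```

View pics/top0.png

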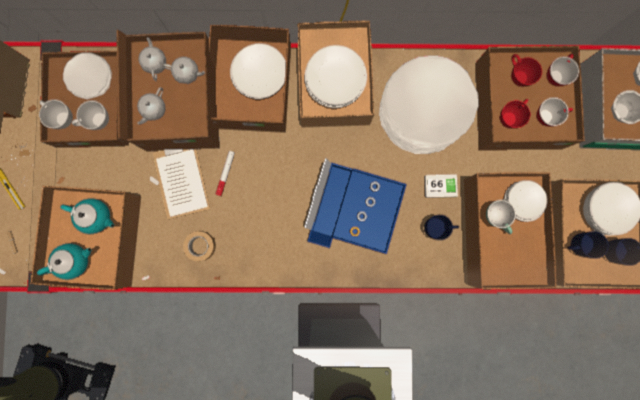

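View pics/side0.png

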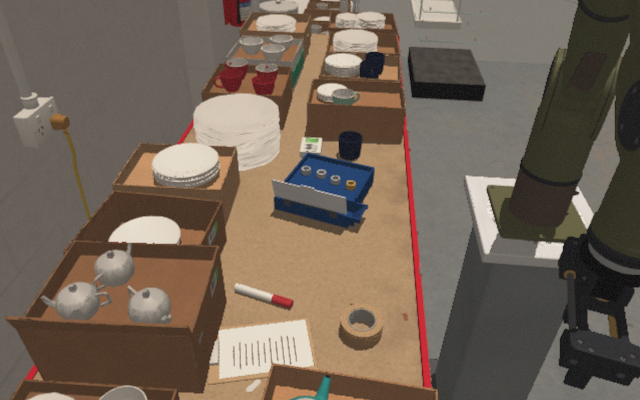

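The top view shows the tray at about (357,208) px with the trough and cover on its left (world +y). The steel nuts are near (375,186), (370,202) and (362,216), and the brass nut is at (355,232), nearest the lip. The side view agrees, with the cover open. Next I'll take a rough position, then get a closer look with the wrist camera.

```bash
python3 - <<'E'
from h import *
a=load('top0');b=load('side0')
for n,u,v in(('n1',375,186),('n2',370,202),('n3',362,216),('brass',355,232),('deckTR',405,181),('deckBR',387,252),('trTL',331,165),('lip',308,240)):
    print(n,np.round(onz(a,u,v,.05)*1000))
for n,p,q in(('far',(375,186),(306,170)),('brass',(355,232),(351,185)),('n2',(370,202),(321,174))):
    x,e=tri(ray(a,*p),ray(b,*q));print(n,np.round(x*1000),round(e*1000,1))
s=snap('wrist','w0');T=np.array(s['cam_to_world']);st=r.get_state()
from scipy.spatial.transform import Rotation as R
Rt=R.from_quat(st['eef_rot']).as_matrix();print(np.round(Rt,3));print('cam in tool',np.round(Rt.T@T[:3,:3],2),np.round(Rt.T@(T[:3,3]-st['tool_pos']),3),s['fx'])
E
```

```text
n1 [582. -57.  50.]
n2 [540. -44.  50.]
n3 [502. -22.  50.]
brass [460.  -4.  50.]
deckTR [ 596. -137.   50.]
deckBR [408. -88.  50.]
trTL [638.  60.  50.]
lip [439. 120.  50.]
far [581. -57.  49.] 2.1
brass [460.  -4.  48.] 0.2
n2 [540. -44.  48.] 0.2
[[-0.965  0.264 -0.   ]
 [ 0.264  0.965 -0.001]
 [-0.    -0.001 -1.   ]]
cam in tool [[-0.   -0.96 -0.28]
 [ 1.   -0.    0.  ]
 [-0.   -0.28  0.96]] [ 0.072  0.    -0.129] 313.6819149797593
```

Call:
step_arm:
  steps:
    - [-3.2,-3.2,0,0,0,0,1]
    - [-3.2,-3.2,0,0,0,0,1]
    - [-3.2,-3.2,0,0,0,0,1]
    - [-3.2,-3.2,0,0,0,0,1]
    - [-3.2,-3.2,0,0,0,0,1]
    - [-3.2,-3.2,0,0,0,0,1]
    - [-3.2,-3.2,0,0,0,0,1]
    - [-3.2,-3.2,0,0,0,0,1]
  force: 20

```text
clock: 1.15
tool_pos: [0.3448, 0.2871, 0.2557]
eef_rot: [0.133, 0.991, 0.0, 0.0]
contact_force: [1.2, 0.7, -0.4]
opening: 0.117
finger_force: 0.0
```

Call:
step_arm:
  steps:
    - [-3.2,-3.2,0,0,0,0,1]
    - [-3.2,-3.2,0,0,0,0,1]
    - [-3.2,-3.2,0,0,0,0,1]
    - [-3.2,-3.2,0,0,0,0,1]
    - [-3.2,-3.2,0,0,0,0,1]
    - [-3.2,-3.2,0,0,0,0,1]
    - [-3.2,-3.2,0,0,0,0,1]
    - [-3.2,-3.2,0,0,0,0,1]

```text
clock: 2.15
tool_pos: [0.5242, -0.0273, 0.2556]
eef_rot: [0.133, 0.991, 0.0, -0.0]
contact_force: [0.3, 0.7, 0.2]
opening: 0.005
finger_force: 0.0
```

Call:
step_arm:
  steps:
    - [0,0,0,0,0,-10,1]
    - [0,0,0,0,0,-10,1]
    - [0,0,0,0,0,-10,1]
    - [0,0,0,0,0,-10,1]
    - [0,0,0,0,0,-10,1]
    - [0,0,0,0,0,-10,1]
    - [0,0,0,0,0,-10,1]
    - [0,0,0,0,0,-10,1]

```text
clock: 3.15
tool_pos: [0.5235, -0.0262, 0.2555]
eef_rot: [-0.538, 0.843, 0.0, -0.0]
contact_force: [-0.0, 1.4, 0.2]
opening: 0.007
finger_force: 0.0
```

Call:
step_arm:
  steps:
    - [0,0,0,0,0,-10,1]
    - [0,0,0,0,0,0,1]

```text
clock: 3.4
tool_pos: [0.5235, -0.0262, 0.2554]
eef_rot: [-0.606, 0.796, 0.0, -0.0]
contact_force: [-0.1, -0.4, 0.1]
opening: 0.008
finger_force: 0.0
```

```bash
python3 - <<'E'
from h import *
s=snap('wrist','w1')
st=r.get_state();print(st['clock'],st['tool_pos'],st['eef_rot'],st['opening'],np.round(st['q'],2))
E
```

```text
3.45 [ 0.52350399 -0.02613455  0.25546044] [-6.05358937e-01  7.95952535e-01  3.25325347e-04 -1.18241524e-04] 0.003379797499729143 [ 0.41  0.64 -0.74  1.85  0.56  0.87  2.27]
```

View pics/w1.png

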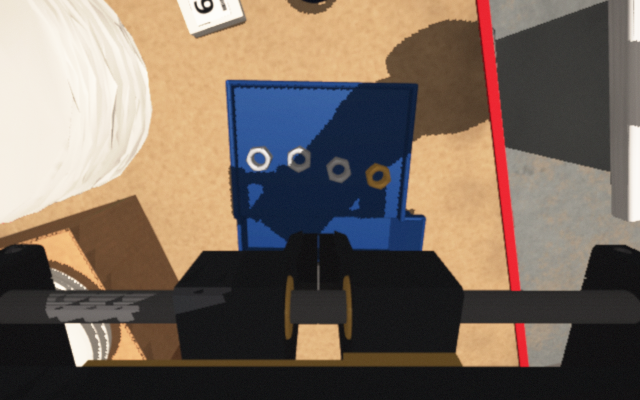

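The wrist view shows the steel nuts at about (259,159), (299,159) and (338,170), and the brass nut at (377,176). The deck's outer rim corners are at (228,81) and (416,85), and the trough is below, partly hidden by the gripper. I'll take a second wrist view from further back for triangulation.

Call:
step_arm:
  steps:
    - [5,0,0,0,0,0,1]
    - [3,0,0,0,0,0,1]
    - [0,0,0,0,0,0,1]

```text
clock: 3.82
tool_pos: [0.5016, -0.1059, 0.2553]
eef_rot: [-0.604, 0.797, -0.0, -0.001]
contact_force: [-0.3, -0.0, -0.2]
opening: 0.005
finger_force: 0.0
```

```bash
cat > m.py <<'E'
from h import *
def nuts(s,roi):
    im=s['pixels'];hsv=cv2.cvtColor(im,cv2.COLOR_RGB2HSV);x0,y0,x1,y1=roi
    blue=cv2.inRange(hsv,(105,110,30),(130,255,255))
    m=np.zeros_like(blue);m[y0:y1,x0:x1]=255
    out=[]
    nb=cv2.bitwise_and(cv2.bitwise_not(blue),m)
    cs,_=cv2.findContours(nb,cv2.RETR_EXTERNAL,cv2.CHAIN_APPROX_NONE)
    for c in cs:
        if cv2.contourArea(c)>150:
            (u,v),rad=cv2.minEnclosingCircle(c);k=np.zeros_like(blue);cv2.drawContours(k,[c],-1,255,-1)
            sat=np.median(hsv[...,1][(k>0)&(nb>0)]);M=cv2.moments(c);out.append((M['m10']/M['m00'],M['m01']/M['m00'],rad,sat,cv2.contourArea(c)))
    return sorted(out),blue
E
python3 - <<'E'
from m import *
a=load('w1');b=snap('wrist','w2');st=r.get_state();print(st['tool_pos'])
A,_=nuts(a,(240,120,405,200));
print(np.round(A,1))
from itertools import islice
# predict where nuts go in b
P=[proj(b,onz(a,o[0],o[1],.055)) for o in A];print(np.round(P,0))
P=np.array(P);roi=(int(P[:,0].min()-25),int(P[:,1].min()-25),int(P[:,0].max()+25),int(P[:,1].max()+25));B,_=nuts(b,roi);print(np.round(B,1))
for o,p in zip(A,B):
    x,e=tri(ray(a,*o[:2]),ray(b,*p[:2]));print(np.round(x*1000,1),round(e*1000,1))
E
```

```text
[ 0.50241595 -0.10375866  0.25565708]
[[258.7 158.2  13.3  13.  484. ]
 [298.6 158.9  13.2  14.  474. ]
 [338.2 169.4  13.8  14.  482. ]
 [377.4 175.8  14.1 163.  512.5]]
[[263. 231.]
 [300. 232.]
 [337. 241.]
 [374. 246.]]
[[ 263.2  230.3   13.2   14.   459.5]
 [ 321.4  252.8   80.6   24.  4684.5]]
[580.7 -56.4  49.2] 0.2
[520.5 -58.7 147.1] 17.6
```

View pics/w2.png

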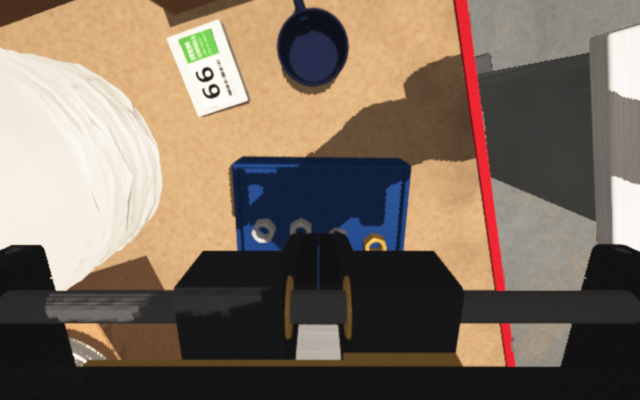

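In the second view the tray is partly hidden. nut_a at (263,231) triangulates to z = 49 mm, which fits the deck (40) plus the nut (15). Next I'll get the tray frame from the rim corners.

```bash
python3 - <<'E'
from m import *
a=load('w1');b=load('w2');t=load('top0')
def rimline(s,cols):
    hsv=cv2.cvtColor(s['pixels'],cv2.COLOR_RGB2HSV);bl=cv2.inRange(hsv,(100,110,30),(130,255,255))
    return bl
# far rim (-y) top edge of blue by column, left/right edges by row
def edges(s,c0,c1,r0,r1):
    bl=rimline(s,0)
    top=[(c,np.argmax(bl[r0-30:,c]>0)+r0-30) for c in range(c0+15,c1-15)]
    L=[(np.argmax(bl[r,c0-20:c1]>0)+c0-20,r) for r in range(r0+10,r1)]
    Rr=[(c1+20-np.argmax(bl[r,c0:c1+20][::-1]>0)-1,r) for r in range(r0+10,r1)]
    W=lambda p:np.array([onz(s,u,v,.053)[:2] for u,v in p])
    return W(top),W(L),W(Rr)
def fit(p): 
    vx,vy,x,y=cv2.fitLine(p.astype(np.float32),cv2.DIST_HUBER,0,.001,.001).ravel();return np.array([x,y]),np.array([vx,vy])
def inter(l,m):
    k=np.linalg.solve(np.c_[l[1],-m[1]],m[0]-l[0]);return l[0]+k[0]*l[1]
for nm,s,g in(('w1',a,(228,416,81,150)),('w2',b,(232,410,158,215))):
    T,L,Rr=map(fit,edges(s,*g));
    c1,c2=inter(T,L),inter(T,Rr);print(nm,c1*1000,c2*1000,np.linalg.norm(c1-c2)*1000,[round(np.degrees(np.arctan2(l[1][1],l[1][0]))%180,1) for l in(T,L,Rr)])
    ex=(c1-c2)/np.linalg.norm(c1-c2);ey=np.array([-ex[1],ex[0]]);C=(c1+c2)/2+.105*ey;print('centre',C*1000,'yaw',np.degrees(np.arctan2(ex[1],ex[0])))
    if nm=='w1':
        F=(C,ex,ey)
        for o in nuts(a,(240,120,405,200))[0]:
            p=onz(a,o[0],o[1],.050);d=p[:2]-C;print('nut tray',np.round([d@ex*1000,d@ey*1000],1),np.round(p*1000))
# corners triangulated w1/top and w1/w2
for p,q in(((228,81),(232,161)),((416,85),(410,161))):
    x,e=tri(ray(a,*p),ray(b,*q));print(np.round(x*1000),round(e*1000,1))
E
```

```text
w1 [ 586.34406 -139.54315] [404.28384 -85.23578] 189.9874 [np.float32(163.4), np.float32(73.5), np.float32(73.0)]
centre [525.32794  -11.770561] yaw -16.609495
nut tray [ 65.8 -27. ] [581. -56.  50.]
nut tray [ 22.9 -27.1] [540. -44.  50.]
nut tray [-20.  -16.5] [501. -22.  50.]
nut tray [-63.1 -10.3] [462.  -4.  50.]
w2 [ 584.76385 -145.7456 ] [403.19638 -92.70228] 189.15694 [np.float32(163.7), np.float32(73.8), np.float32(74.4)]
centre [523.4242   -18.436796] yaw -16.285252
[ 589. -141.   39.] 2.3
[397. -84.  27.] 0.2
```

Tray centre is about (525,-12) mm, yaw -16.5°. In the tray frame the steel nuts are at (66,-27), (23,-27) and (-20,-16), and the brass nut is at (-63,-10). The 43 mm spacing leaves room for the closed fingers, which are about 35 mm wide. I'll move behind the first nut.

Call:
step_arm:
  steps:
    - [-1.7,-3.1,0,0,0,1,1]
    - [-1.8,-3.1,0,0,0,0,1]
    - [0,0,5,0,0,0,1]
    - [0,0,5,0,0,0,1]
    - [0,0,5,0,0,0,1]
    - [0,0,2.5,0,0,0,1]
    - [0,0,0,0,0,0,1]

```text
clock: 4.75
tool_pos: [0.571, -0.0842, 0.0792]
eef_rot: [-0.6, 0.8, 0.001, -0.001]
contact_force: [-0.3, 0.4, 0.8]
opening: 0.006
finger_force: 0.0
```

```bash
cat > w.py <<'E'
from h import *
from scipy.spatial.transform import Rotation as R
C=np.array([.525,-.012]);y=np.radians(-16.5);ex=np.array([np.cos(y),np.sin(y)]);ey=np.array([-ex[1],ex[0]])
def where():
    st=r.get_state();d=np.array(st['tool_pos'])[:2]-C;M=R.from_quat(st['eef_rot']).as_matrix()
    print('t',round(st['clock'],2),'tray',np.round([d@ex*1000,d@ey*1000,st['tool_pos'][2]*1000],1),'yawerr',round(np.degrees(np.arctan2(M[1,0],M[0,0])-y)%360-270,2),'q',np.round(st['q'],2),'F',np.round(st['contact_force'],1))
E
python3 -c "
from w import *
where();snap('wrist','w3')"
```

```text
t 4.75 tray [ 64.6 -56.2  79.2] yawerr 0.3 q [ 0.38  0.94 -0.55  1.82  0.8   0.62  2.19] F [-0.3  0.4  0.8]
```

View pics/w3.png

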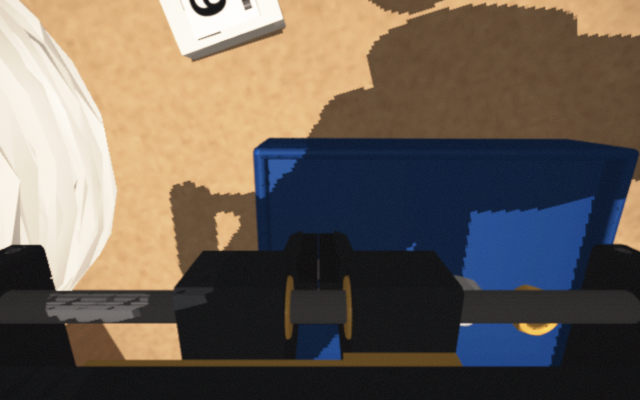

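The fingers are between the nut and the rim, with clearance to the left rim. I'll go down to the deck and sweep.

Call:
step_arm:
  steps:
    - [0.4,-0.1,0.9,0,0,0,1]
    - [0,0,0.8,0,0,0,1]
    - [-1,0,0,0,0,0,1]
    - [-1,0,0,0,0,0,1]
    - [-1,0,0,0,0,0,1]
    - [-1,0,0,0,0,0,1]
    - [-1,0,0,0,0,0,1]
    - [-1,0,0,0,0,0,1]

```text
clock: 5.8
tool_pos: [0.5886, -0.0321, 0.0637]
eef_rot: [-0.6, 0.8, 0.0, 0.0]
contact_force: [-0.5, 1.2, -0.4]
opening: 0.003
finger_force: 0.2
```

Call:
step_arm:
  steps:
    - [-1,0,0,0,0,0,1]
    - [-1,0,0,0,0,0,1]
    - [-1,0,0,0,0,0,1]
    - [-1,0,0,0,0,0,1]
    - [-1,0,0,0,0,0,1]
    - [-1,0,0,0,0,0,1]
    - [-0.5,0,0,0,0,0,1]
    - [0,0,0,0,0,0,1]

```text
clock: 6.8
tool_pos: [0.6067, 0.03, 0.0637]
eef_rot: [-0.6, 0.8, 0.0, 0.0]
contact_force: [-0.3, -0.5, -0.4]
opening: 0.006
finger_force: 0.0
```

```bash
python3 -c "
from w import *
where();s=snap('top','t1');p=snap('side','s1')['pixels']
q=s['pixels']
o=np.hstack([cv2.resize(q[150:260,280:430],(375,275)),cv2.resize(p[140:240,260:390],(358,275))]);cv2.imwrite('pics/c1.png',o[...,::-1])"
```

```text
t 6.8 tray [66.4 63.5 63.7] yawerr 0.24 q [ 0.17  0.98 -0.53  1.73  0.77  0.65  2.05] F [-0.3 -0.5 -0.4]
```

View pics/c1.png

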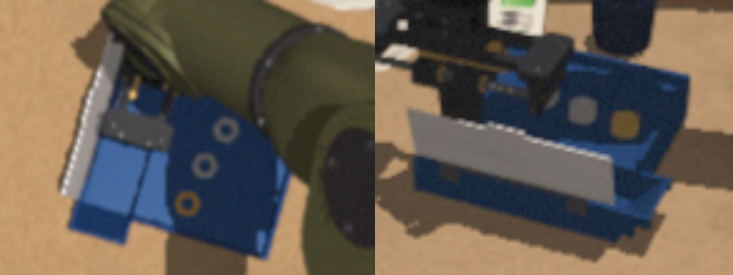

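The top and side crops show the other two steel nuts and the brass nut untouched. The fingers are over the trough, so the first nut should be in it. I'll go on to the next one.

Call:
step_arm:
  steps:
    - [0,0,-3,0,0,0,1]
    - [4,1.4,0,0,0,0,1]
    - [4,1.5,0,0,0,0,1]
    - [4.3,1.5,0,0,0,0,1]
    - [0,0,0,0,0,0,1]
    - [0,0,1.5,0,0,0,1]
    - [0,0,1.5,0,0,0,1]
    - [0,0,0,0,0,0,1]

```text
clock: 7.9
tool_pos: [0.5294, -0.075, 0.062]
eef_rot: [-0.601, 0.8, 0.001, -0.001]
contact_force: [0.1, 0.1, -0.2]
opening: 0.005
finger_force: 0.0
```

```bash
python3 -c "
from w import *
where()"
```

```text
t 7.9 tray [ 22.1 -59.2  62. ] yawerr 0.32 q [ 0.33  0.92 -0.47  1.96  0.89  0.48  2.07] F [ 0.1  0.1 -0.2]
```

Call:
step_arm:
  steps:
    - [-1,-0.1,-0.1,0,0,0,1]
    - [-1,0,0,0,0,0,1]
    - [-1,0,0,0,0,0,1]
    - [-1,0,0,0,0,0,1]
    - [-1,0,0,0,0,0,1]
    - [-1,0,0,0,0,0,1]
    - [-1,0,0,0,0,0,1]
    - [-1,0,0,0,0,0,1]

```text
clock: 8.9
tool_pos: [0.5535, 0.0009, 0.0647]
eef_rot: [-0.6, 0.8, -0.0, -0.0]
contact_force: [-0.1, -0.5, 0.6]
opening: 0.002
finger_force: 0.2
```

Call:
step_arm:
  steps:
    - [-1,0,0,0,0,0,1]
    - [-1,0,0,0,0,0,1]
    - [-1,0,0,0,0,0,1]
    - [-1,0,0,0,0,0,1]
    - [0,0,0,0,0,0,1]
    - [0,0,-3,0,0,0,1]

```text
clock: 9.65
tool_pos: [0.563, 0.0379, 0.0933]
eef_rot: [-0.6, 0.8, 0.001, -0.002]
contact_force: [-0.2, -0.5, 0.3]
opening: 0.006
finger_force: 0.0
```

Call:
step_arm:
  steps:
    - [3.7,1.4,0,0,0,0,1]
    - [3.7,1.5,0,0,0,0,1]
    - [3.7,1.4,0,0,0,0,1]
    - [0,0,0,0,0,0,1]

```text
clock: 10.15
tool_pos: [0.4893, -0.0599, 0.0945]
eef_rot: [-0.598, 0.802, -0.0, -0.003]
contact_force: [0.3, 1.0, -0.2]
opening: 0.005
finger_force: 0.0
```

```bash
python3 -c "
from w import *
where();s=snap('top','t2');p=snap('side','s2')['pixels']
q=s['pixels']
o=np.hstack([cv2.resize(q[150:260,280:430],(375,275)),cv2.resize(p[140:240,260:390],(358,275))]);cv2.imwrite('pics/c2.png',o[...,::-1])"
```

```text
t 10.15 tray [-20.6 -56.   94.5] yawerr -0.07 q [ 0.31  0.84 -0.46  2.07  0.89  0.45  2.  ] F [ 0.3  1.  -0.2]
```

View pics/c2.png

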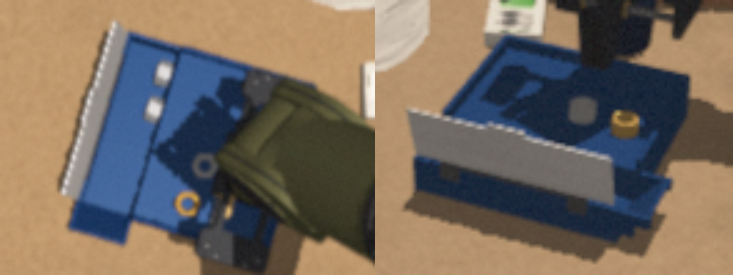

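Two steel nuts now show in the trough next to the deck edge, at crop (163,72) and (154,107). They look tilted against the wall. The third steel nut and the brass nut are still in place. Sweeping the third.

Call:
step_arm:
  steps:
    - [0,0,1.6,0,0,0,1]
    - [0,0,1.5,0,0,0,1]
    - [-1,0,0,0,0,0,1]
    - [-1,0,0,0,0,0,1]
    - [-1,0,0,0,0,0,1]
    - [-1,0,0,0,0,0,1]
    - [-1,0,0,0,0,0,1]
    - [-1,0,0,0,0,0,1]

```text
clock: 11.25
tool_pos: [0.5092, 0.0024, 0.0638]
eef_rot: [-0.6, 0.8, -0.0, 0.0]
contact_force: [-0.6, 0.1, -0.7]
opening: 0.005
finger_force: 0.2
```

Call:
step_arm:
  steps:
    - [-1,0,0,0,0,0,1]
    - [-1,0,0,0,0,0,1]
    - [-1,0,0,0,0,0,1]
    - [-1,0,0,0,0,0,1]
    - [-1,0,0,0,0,0,1]
    - [-1,0,0,0,0,0,1]
    - [0,0,0,0,0,0,1]
    - [0,0,-4,0,0,0,1]

```text
clock: 12.25
tool_pos: [0.524, 0.0587, 0.1021]
eef_rot: [-0.6, 0.8, 0.001, -0.003]
contact_force: [0.3, -0.7, 0.7]
opening: 0.003
finger_force: 0.0
```

Call:
step_arm:
  steps:
    - [4,0,-4,0,0,0,1]
    - [5,0,-4,0,0,0,1]
    - [4,0,-4,0,0,0,1]
    - [0,0,0,0,0,0,1]

```text
clock: 12.75
tool_pos: [0.4896, -0.0688, 0.2246]
eef_rot: [-0.597, 0.803, -0.002, 0.0]
contact_force: [0.3, 0.5, 0.0]
opening: 0.006
finger_force: 0.0
```

```bash
python3 -c "
from w import *
where();snap('top','t3');p=snap('side','s3')['pixels']
q=snap('wrist','w4')['pixels']
o=np.hstack([q[0:260,100:540],cv2.resize(p[140:240,260:390],(338,260))]);cv2.imwrite('pics/c3.png',o[...,::-1])"
```

```text
t 12.75 tray [-17.8 -64.5 224.6] yawerr -0.25 q [ 0.48  0.64 -0.71  1.97  0.62  0.75  2.25] F [0.3 0.5 0. ]
```

View pics/c3.png

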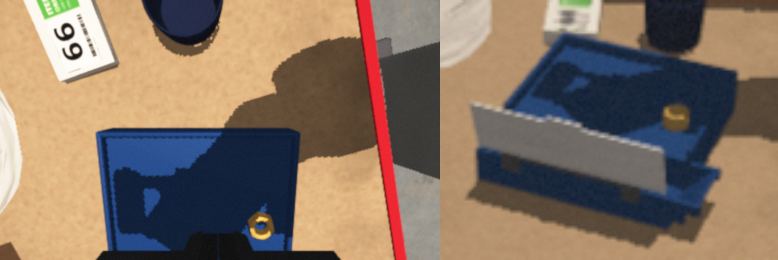

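Only the brass nut remains on the deck, in its original place. I'll move past the cover, high up, so the wrist camera looks down into the trough.

Call:
step_arm:
  steps:
    - [-4.5,-0.6,0,0,0,0,1]
    - [-4.5,-0.6,0,0,0,0,1]
    - [-4.5,-0.6,0,0,0,0,1]
    - [-4.5,0,0,0,0,0,1]
    - [-4,0,0,0,0,0,1]
    - [0,0,0,0,0,0,1]

```text
clock: 13.65
tool_pos: [0.5677, 0.1485, 0.2217]
eef_rot: [-0.603, 0.797, 0.002, 0.001]
contact_force: [-0.6, -0.2, -0.0]
opening: 0.006
finger_force: 0.0
```

```bash
python3 -c "
from w import *
where();q=snap('wrist','w5')['pixels'];a=load('t3')['pixels'];p=load('s3')['pixels']
R_=np.vstack([cv2.resize(a[150:260,290:420],(280,237),interpolation=2),cv2.resize(p[140:240,260:390],(280,215),interpolation=2)])
L=np.zeros((452,500,3),np.uint8);L[:400]=q[:,70:570]
cv2.imwrite('pics/c4.png',np.hstack([L,R_])[...,::-1])"
```

```text
t 13.65 tray [ -4.7 166.  221.7] yawerr 0.72 q [ 0.05  0.75 -0.68  1.71  0.58  0.89  1.99] F [-0.6 -0.2 -0. ]
```

View pics/c4.png

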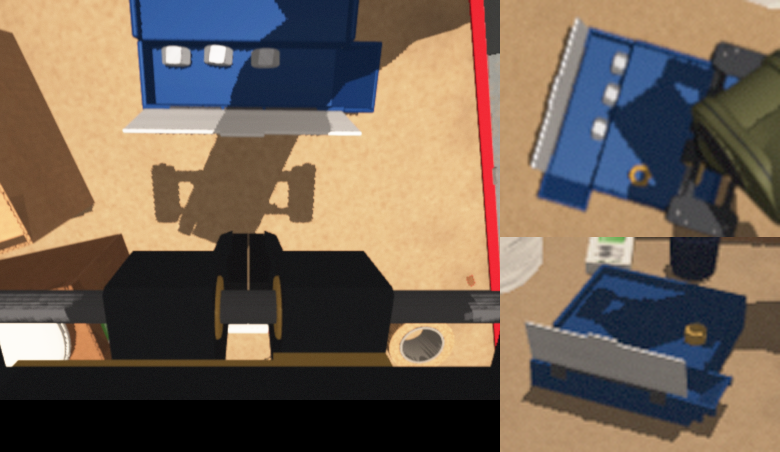

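The wrist view shows all three steel nuts in the trough, tilted by the deck wall, at full-frame (246,56), (288,55) and (335,57). The cover's free edge runs from (193,132) to (432,134). I'll check the nut-top heights and the edge position.

```bash
python3 -c "
from w import *
w=load('w5');s=load('s3');t=load('t3')
def P(n,p,q,v):
    x,e=tri(ray(w,*p),ray(v,*q));d=x[:2]-C;print(n,np.round([d@ex*1000,d@ey*1000,x[2]*1000],1),round(e*1000,1))
P('edge+x',(193,132),(273,180),s);P('edge-x',(432,134),(346.4,197.2),s)
P('nut',(246,56),(345.7,179),t);P('nut',(288,55),(341,194),t);P('nut',(335,57),(336,209),t)
for u,v in((246,47),(288,46),(335,48)):
  for z in(.03,.04):
    d=onz(w,u,v,z)[:2]-C;print(z,np.round([d@ex*1000,d@ey*1000]))
"
```

```text
edge+x [ 90.  117.6 102.9] 4.4
edge-x [-93.7 116.9 104.3] 1.7
nut [68.4 51.9 10.1] 1.3
nut [23.6 53.1 32.5] 0.7
nut [-19.7  54.6  36.7] 0.2
0.03 [63. 46.]
0.04 [61. 48.]
0.03 [24. 45.]
0.04 [23. 46.]
0.03 [-20.  46.]
0.04 [-19.  48.]
```

All three nuts are inside the trough, with tops no higher than about 37 mm. The cover edge is at tray y ≈ 117, z ≈ 103, which is about 1.78 rad. I'll go down behind the cover and push it over along an arc.

Call:
step_arm:
  steps:
    - [0,-0.5,4,0,0,0,1]
    - [0,0,4,0,0,0,1]
    - [0,0,3.2,0,0,0,1]
    - [0,0,0,0,0,0,1]
    - [1.4,0,0,0,0,0,1]
    - [1.4,0,0,0,0,0,1]
    - [1.4,0,0,0,0,0,1]
    - [0,0,0,0,0,0,1]

```text
clock: 14.7
tool_pos: [0.5616, 0.0978, 0.1112]
eef_rot: [-0.599, 0.801, -0.001, -0.0]
contact_force: [0.3, 0.4, -0.3]
opening: 0.007
finger_force: 0.0
```

```bash
python3 -c "
from w import *
where()"
```

```text
t 14.7 tray [  3.9 115.7 111.2] yawerr 0.07 q [ 0.06  0.88 -0.56  1.84  0.74  0.65  1.91] F [ 0.3  0.4 -0.3]
```

Call:
step_arm:
  steps:
    - [0.9,0,0,0,0,0,1]
    - [0.8,0,0.2,0,0,0,1]
    - [0.9,0,0.3,0,0,0,1]
    - [0.5,0,0.4,0,0,0,1]
    - [0.5,0,0.4,0,0,0,1]
    - [0.5,0,0.5,0,0,0,1]
    - [0.4,0,0.5,0,0,0,1]
    - [0,0,0,0,0,0,1]

```text
clock: 15.7
tool_pos: [0.5486, 0.0565, 0.0872]
eef_rot: [-0.6, 0.8, 0.0, -0.001]
contact_force: [-0.5, -0.4, 0.0]
opening: 0.004
finger_force: 0.0
```

```bash
python3 -c "
from w import *
where()"
```

```text
t 15.7 tray [ 3.2 72.4 87.2] yawerr 0.2 q [ 0.11  0.9  -0.52  1.9   0.81  0.57  1.91] F [-0.5 -0.4  0. ]
```

Call:
step_arm:
  steps:
    - [0.3,0,0.6,0,0,0,1]
    - [0.3,0,0.6,0,0,0,1]
    - [0.2,0,0.6,0,0,0,1]
    - [0.2,0,0.5,0,0,0,1]
    - [0,0,0.2,0,0,0,1]
    - [0,0,0.2,0,0,0,1]
    - [0,0,0,0,0,0,1]

```text
clock: 16.58
tool_pos: [0.5459, 0.047, 0.0623]
eef_rot: [-0.6, 0.8, -0.001, -0.0]
contact_force: [-3.9, -1.8, 16.1]
opening: 0.003
finger_force: 8.1
```

```bash
python3 -c "
from w import *
where()
a=snap('top','t6')['pixels'];p=snap('side','s6')['pixels']
cv2.imwrite('pics/c6.png',np.hstack([cv2.resize(a[150:260,290:420],(390,330),interpolation=2),cv2.resize(p[140:240,260:390],(390,330),interpolation=2)])[...,::-1])"
```

```text
t 16.57 tray [ 3.3 62.5 62.3] yawerr 0.21 q [ 0.1   0.93 -0.47  1.92  0.86  0.51  1.88] F [-3.9 -1.8 16.1]
```

The fingertips stop at z = 45.3 mm with 16 N upward, so the cover is on its stop. I'll press once more near the free edge, then retreat and check.

Call:
step_arm:
  steps:
    - [0,0,-0.8,0,0,0,1]
    - [0.8,0,0,0,0,0,1]
    - [0,0,0.5,0,0,0,1]
    - [0,0,0.3,0,0,0,1]
    - [0,0,0,0,0,0,1]

```text
clock: 17.3
tool_pos: [0.5438, 0.0388, 0.0622]
eef_rot: [-0.6, 0.8, -0.001, -0.001]
contact_force: [-4.5, -3.2, 21.1]
opening: 0.008
finger_force: 10.9
```

Call:
step_arm:
  steps:
    - [0,0,-4,0,0,0,1]
    - [0,0,-5,0,0,0,1]
    - [-4,0,-5,0,0,0,1]
    - [-5,0,0,0,0,0,1]
    - [-5,0,0,0,0,0,1]
    - [0,0,0,0,0,0,1]
    - [0,0,0,0,0,0,1]

```text
clock: 18.18
tool_pos: [0.5825, 0.1723, 0.1985]
eef_rot: [-0.6, 0.8, -0.0, -0.001]
contact_force: [-0.8, -1.2, 0.3]
opening: 0.004
finger_force: 0.0
```

```bash
python3 -c "
from w import *
where();q=snap('wrist','w7')['pixels'];a=snap('top','t7')['pixels'];p=snap('side','s7')['pixels']
R_=np.vstack([cv2.resize(a[140:260,150:470],(290,110),interpolation=2),cv2.resize(p[120:340,220:400],(290,354),interpolation=2)])
L=np.zeros((464,500,3),np.uint8);L[:400]=q[:,70:570]
cv2.imwrite('pics/c7.png',np.hstack([L,R_])[...,::-1])"
```

```text
t 18.18 tray [  2.8 193.  198.5] yawerr 0.22 q [-0.01  0.81 -0.66  1.66  0.6   0.89  1.95] F [-0.8 -1.2  0.3]
```

View pics/c7.png

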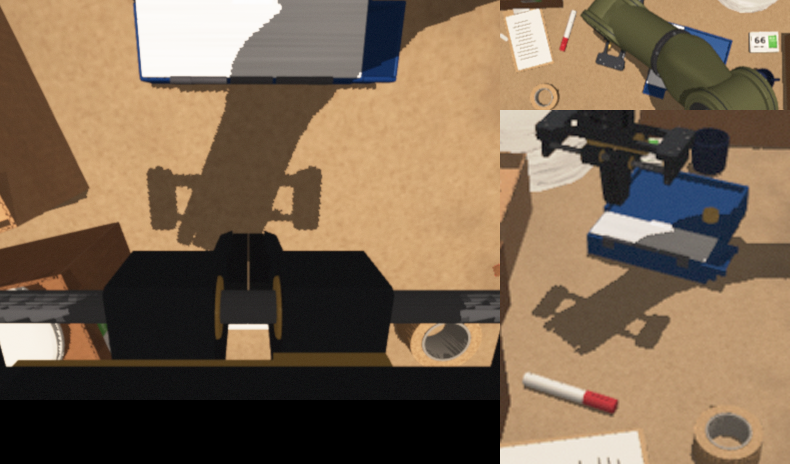

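The cover lies flat over the trough, the brass nut is still on the deck, the bystanders look undisturbed, and the gripper is clear. Handing in.

```bash
python3 -c "
from plant import r
print(r.finish_job())"
```

```text
the job is handed in; nothing more can be done
None
```

The three steel nuts are in the trough with the cover pressed shut, the brass nut is still on the deck where it lay, and the job is handed in at about 18 s; no verdict came back.

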